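# Hang a wash basket of turned bushes on the drip stand

## Task

The small blue wash basket holds three loose metal bushes and its wire bail is folded down. Stand the bail upright while the basket is still on the bench, then lift the basket by the bail, carry it level past the oil bottle, spray can and grease tin that stand in a row between the basket and the stand without disturbing them, and hang it by the bail on both prongs of the drip stand so that it hangs level and still with all three bushes inside.

Things in the scene. Friction and masses are not known exactly. Their poses are not given: they have to be found in the camera images.
- basket: Loose blue open sheet-metal basket, 90 mm (its x) by 150 mm (its y), walls 70 mm high and 3 mm thick; 0.28 kg empty, about 0.8 kg loaded. Origin: centre of its underside; z up. A steel ear stands up from the middle of each short end to 102 mm; the bail arms lie outside the ears, so it is 169 mm long in all along its y.
- basket_pivot (a point): Middle of the bail's hinge axis, which runs along the basket's y, 92 mm above the basket's underside over its centre.
- bail_grip (a point): Centre of the bail's straight bar, in the middle of its red sleeve (10 mm thick, 50 mm long, along the basket's y). The bar is 7 mm steel wire, straight over 132 mm, 75 mm from the hinge axis; two side arms run back to the hinge. It starts folded down, sticking out to the basket's -x side (which faces the robot's left or left front), a little above level, above rim height. Site axes: those of the basket when the joint is 0.
- bail (a joint): Angle of the bail: 0 level toward the basket's -x side, 1.57 straight up, stop at 2.9. Light hinge friction (0.025 N m) keeps it wherever it is left; when the basket is lifted by it, the basket swings level under the bar.
- bush_1: Loose grey steel bush, 42 mm diameter, 30 mm high, standing in the basket; origin centre of its underside.
- bush_2: Loose yellow brass flanged bush, 48 mm diameter, 38 mm high, standing in the basket; origin centre of its underside.
- bush_4: Loose grey steel bush, 46 mm diameter, 18 mm high, standing in the basket; origin centre of its underside.
- stand: Fixed drip stand: shallow aluminium tray 150 x 190 mm, 12 mm high, with a grey post 232 mm high at its back, a cross beam 100 mm long and two dark 10 mm prongs that reach forward along the stand's -x (toward the robot) from the beam at y = -42 and +42 mm. Origin: bench level, 12 mm before the post's centre.
- stand_seat (a point): Where the middle of the bail bar lies when hung: midway between the prongs, 240 mm above the bench, 80 mm before the stand's origin along its -x. At each prong the bar drops from above between the upturned tip (in front; its top 255 mm high, 112 mm before the stand's origin) and a short stop peg (behind; top 250 mm high, 52 mm before the origin): about 35 mm of room. Axes: those of the stand; a hung bar lies along its y.
- oil_bottle_mid (a point): Oil bottle with red spout, loose bystander in the row between basket and stand (a like one far back among the clutter is not meant), 60 mm diameter, 212 mm high; point on its axis 106 mm above the bench.
- spray_can_mid (a point): Yellow and green spray can, loose bystander in the row between basket and stand (a like one far back among the clutter is not meant), 55 mm diameter, 195 mm high; point on its axis 90 mm above the bench.
- grease_tin_mid (a point): Green grease tin with light lid, loose bystander in the row between basket and stand (a like one far back among the clutter is not meant), 77 mm diameter, 56 mm high (the basket can pass over it); point on its axis 28 mm above the bench.
Mind the look-alikes: they are no part of the job. What is shaped like the bush_2 but pink is not meant.

How it is judged:
On the way, in this order (a step that is already met when the one before it is completed fails the run):
1. the bail stands upright while the basket is still on the bench (value of joint bail between 1.2 and 1.95 rad and height (world z) of basket below 0.012 m and angle between basket's own z axis and vertical below 0.12 rad), for 0.2 s.
2. the basket is lifted clear of the bench, level, with the bushes inside (height (world z) of basket above 0.04 m and angle between basket's own z axis and vertical below 0.35 rad and x of bush_1 in the frame of basket between -0.045 and 0.045 m and y of bush_1 in the frame of basket between -0.075 and 0.075 m and z of bush_1 in the frame of basket between -0.004 and 0.06 m and x of bush_2 in the frame of basket between -0.045 and 0.045 m and y of bush_2 in the frame of basket between -0.075 and 0.075 m and z of bush_2 in the frame of basket between -0.004 and 0.06 m and x of bush_4 in the frame of basket between -0.045 and 0.045 m and y of bush_4 in the frame of basket between -0.075 and 0.075 m and z of bush_4 in the frame of basket between -0.004 and 0.06 m), for 0.3 s.
At the end, for the whole second after the job is handed in: The basket hangs free by its bail on the two prongs (bar centre within 30 mm of the seat point, underside more than 50 mm above the bench), tilted less than 0.30 rad, at rest, with all three bushes inside it (distance between bail_grip and stand_seat below 0.03 m and height (world z) of basket above 0.05 m and angle between basket's own z axis and vertical below 0.3 rad and linear speed of basket below 0.05 m/s and angular speed of basket below 0.5 rad/s and x of bush_1 in the frame of basket between -0.045 and 0.045 m and y of bush_1 in the frame of basket between -0.075 and 0.075 m and z of bush_1 in the frame of basket between -0.004 and 0.06 m and x of bush_2 in the frame of basket between -0.045 and 0.045 m and y of bush_2 in the frame of basket between -0.075 and 0.075 m and z of bush_2 in the frame of basket between -0.004 and 0.06 m and x of bush_4 in the frame of basket between -0.045 and 0.045 m and y of bush_4 in the frame of basket between -0.075 and 0.075 m and z of bush_4 in the frame of basket between -0.004 and 0.06 m); the robot touches nothing.
It fails at once if the basket tips more than 0.5 rad (angle between basket's own z axis and vertical above 0.5 rad).
It fails at once if the oil bottle is shifted more than 25 mm or knocked over (distance of oil_bottle_mid from where it was at the start of the episode above 0.025 m).
It fails at once if the spray can is shifted more than 25 mm or knocked over (distance of spray_can_mid from where it was at the start of the episode above 0.025 m).
It fails at once if the grease tin is shifted more than 25 mm or knocked over (distance of grease_tin_mid from where it was at the start of the episode above 0.025 m).
It also fails if it takes over 70 s, if anything falls off the work surface, if the arm or the gripper's body presses on something with over 40 N, if the wrist force passes 120 N, or if a joint passes its speed limit or range.

## Robot

A 6-joint arm with a two-finger parallel gripper is mounted at the origin on a cart in front of the work surface, level with it; the furniture and walls round the work are solid. World frame = base frame: x ahead of the robot, y to its left, z up, the work surface at z = 0. Lengths are in m, angles in rad, forces in N, time in s.
With the tool pointing down it reaches from about 0.375 to 0.975 m from the base axis. Payload 3.8 kg.
Tool frame: the origin (TCP) lies midway between the tips of the shut fingers; the grasp point (between the pads) lies robot.grasp_offset behind it (robot.grasp_offset is the distance from the TCP to the grasp point, in m); z points along the fingers, y is the line along which they close (so a half turn about z gives the same grasp; the last joint's range is limited). The gripper opens to 88 mm and grips with 3 to 60 N. Pads are 18 mm wide; open, the fingers measure 123 mm over their backs; the gripper's body (75 mm by 187 mm) begins 45 mm behind the grasp point.
Start: joints at [-1.328, 0.264, 1.604, -0, 1.274, -0.037], TCP at [0.186, -0.649, 0.239] pointing down, gripper open.
Joint ranges: [-2.63, 2.63], [-0.94, 2.18], [0.31, 2.57], [-1.31, 4.45], [0, 2.66], [-2.55, 2.55]. Speed limits (rad/s): [2.57, 2.57, 3.14, 3.14, 3.14, 3.14].

## Interface

Orientations are given as a 3x3 rotation matrix whose columns are the frame's x, y, z axes.
In Python, from bench import robot gives the robot as it stands. The module is installed in compiled form; this text tells all that it offers.
- The arm moves only by the shell command python3 -m creep 'ROWS'. ROWS is text: rows parted by semicolons, each of 7 numbers parted by spaces: the opening in per cent of the stroke, from 0 (shut) to 100 (fully open), then the shift along the tool's x, y, z in m, then the turn, a rotation vector about the tool's x, y, z in rad. A call has 1 to 5 rows; each row is the pose to reach, as a shift and turn from the pose commanded when the call began, along the tool's axes at that moment; what a row does not reach only later rows make up. A row lasts 1/10 s, in which the tool goes at most 50 mm and 8.59 degrees, less where a joint would pass 70% of its speed; a pose out of reach is approached as far as the arm can. A call with a gripper value outside its range is refused whole. The fingers move at their own pace and stop on an object; the grip force is fixed at half the most. Time passes only in rows, so rows that repeat a pose let the fingers close. It gives the time, the measured TCP pose, the force, the opening and the grip force at its end, in the units of the state.
- robot.read_state(): the state, without advancing time (a new reading comes with each control period).
- robot.capture(name): name is "side" or "top" or "wrist"; returns the picture (420x560x3 uint8, red, green, blue); there is no depth.
- robot.get_calibration(name): a dict with "intrinsics" (3x3 intrinsics, pixels), "xyz" and "orientation" of the camera in the world. Camera axes: x right, y down, z forward; pixel columns grow to the right and rows downward; lengths in m; the calibration is good to about 2 mm. A picture is of the moment at which its call begins: read the wrist's pose just before it. get_calibration takes no time and is no camera call; for the wrist camera it gives the pose at the moment of the call.
- robot.hand_in(): hands the job in; it is judged then, once.
The state is a dict: "time_s": time; "joints": joint angles; "joint_velocities": joint speeds; "tau": joint torques, N m; "ee_pos": TCP position; "tool_rot": TCP orientation; "contact_force": force on the tool from outside, world axes, zero at the start; "ft_torque": the same for the moment, N m; "opening": opening from 0.0 (shut) to 1.0 (fully open); "grasp_force": force on a finger pad.
Only numpy, scipy, OpenCV 4.12 (cv2) and the standard library are available. Lean on these libraries where they do the work, as an engineer would, in place of code of your own. Each camera call takes 0.05 s, during which the arm holds its last target. There are 200 camera calls.

## Working session

There is one attempt and no reset: what is moved stays moved. The work goes in short steps, Python scripts to look and compute and a shell command to move; the robot and the scene stay as the last step left them, time stands still between calls to the robot, and variables do not carry over. Pictures are saved under pics/ and viewed, at most 10 in all, crops included, and the job is handed in when it is done.

```bash
mkdir -p pics; python3 - <<'E'
from bench import robot
import cv2,numpy as np
print(robot.read_state(),robot.grasp_offset)
for n in("top","side"):
    im=robot.capture(n); cv2.imwrite(f"pics/{n}0.png",im[:,:,::-1]); c=robot.get_calibration(n); print(n,c)
    cv2.imwrite(f"pics/{n}0b.png",cv2.resize(im[:,:,::-1],(800,600),interpolation=cv2.INTER_CUBIC))
E
```

```text
{'time_s': 0.0, 'joints': array([-1.32790175e+00,  2.64737992e-01,  1.60535044e+00,  2.73033797e-05,
        1.27368516e+00, -3.69124922e-02]), 'joint_velocities': array([ 1.67822408e-03,  5.49687917e-05, -3.65522573e-05,  9.92817482e-04,
       -5.41903798e-04,  7.96234092e-05]), 'tau': array([-1.03649913e-04, -5.02111745e+01, -3.56873953e+01,  7.29212584e-02,
        2.93689733e-02, -1.35806081e-04]), 'ee_pos': array([ 0.18624587, -0.64807201,  0.23741093]), 'tool_rot': array([[ 9.61110979e-01,  2.76161975e-01, -4.99205121e-04],
       [ 2.76162406e-01, -9.61108640e-01,  2.12320326e-03],
       [ 1.06557650e-04, -2.17849565e-03, -9.99997621e-01]]), 'contact_force': array([ 0.07992206, -1.04885189, -0.36517243]), 'ft_torque': array([ 6.21105326e-05,  7.42257909e-04, -1.44253811e-02]), 'grasp_force': 0.0, 'opening': 0.9995746798084231} 0.0187
top {'intrinsics': array([[398.53692245,   0.        , 272.6817302 ],
       [  0.        , 398.53692245, 209.63798617],
       [  0.        ,   0.        ,   1.        ]]), 'xyz': array([ 0.44055966, -0.00521366,  1.39915578]), 'orientation': array([[ 2.04500061e-02, -9.95594736e-01,  9.15036544e-02],
       [-9.99787092e-01, -2.06159188e-02, -8.68250368e-04],
       [ 2.75085740e-03, -9.14664168e-02, -9.95804362e-01]])}
side {'intrinsics': array([[434.29998723,   0.        , 276.32807543],
       [  0.        , 434.29998723, 205.96884784],
       [  0.        ,   0.        ,   1.        ]]), 'xyz': array([0.00730767, 0.70836984, 0.87603656]), 'orientation': array([[-0.81024559, -0.36248659,  0.46054919],
       [-0.58604212,  0.51117845, -0.62869008],
       [-0.0075311 , -0.77929459, -0.6266125 ]])}
```

View pics/top0b.png

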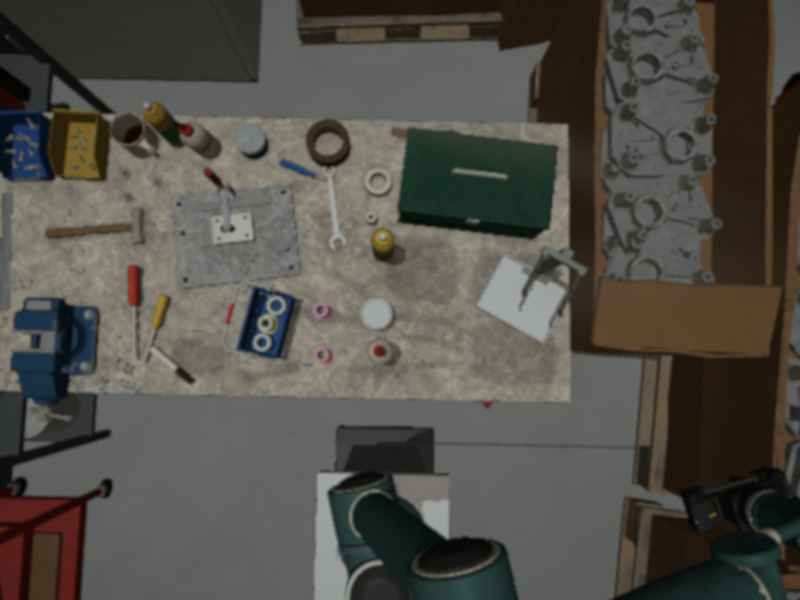

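View pics/side0b.png

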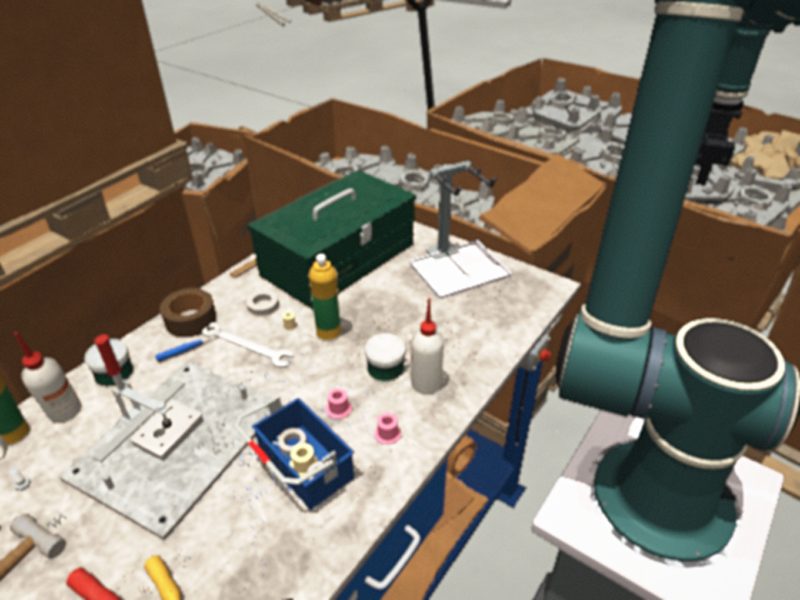

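The top view (enlarged) shows the basket near (267,322), its red sleeve at (230,314), the bottle at (380,350), the tin at (377,314), the spray can at (382,243) and the stand near (535,290). I'll enlarge the basket and stand crops next.

```bash
python3 - <<'E'
import cv2,numpy as np
im=cv2.imread("pics/top0.png")
a=cv2.resize(im[190:265,150:215],None,fx=6,fy=6,interpolation=cv2.INTER_CUBIC)  # basket 390x450
b=cv2.resize(im[168:243,330:415],None,fx=4.7,fy=6,interpolation=cv2.INTER_CUBIC)
out=np.zeros((450,790,3),np.uint8); out[:, :390]=a; out[:,390:390+b.shape[1]]=b[:450,:400]
cv2.imwrite("pics/crop1.png",out); print(b.shape)
E
```

```text
(450, 400, 3)
```

View pics/crop1.png

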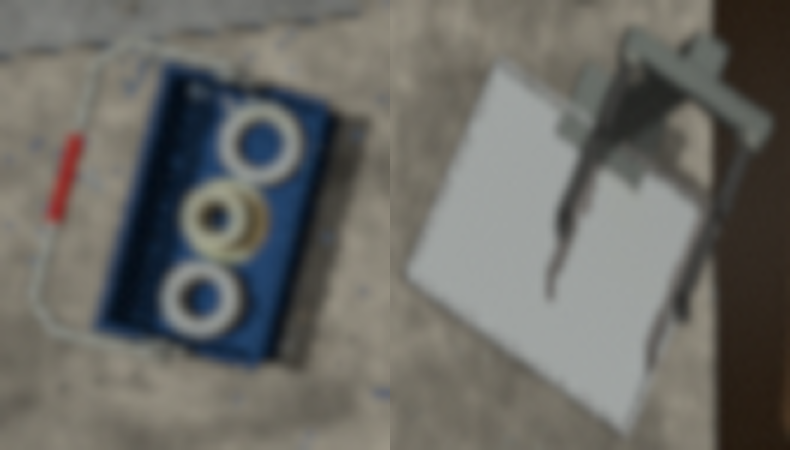

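The crop shows the sleeve ends at (72,137) and (57,220), with rim corners at (165,65), (330,100), (265,360) and (100,330). On the stand, the prong tips are at (549,298) and (650,368), and the tray corners are visible.

```bash
cat >h.py <<'E'
from bench import robot
import cv2,numpy as np
def ray(name,uv,z,c=None):
    c=c or robot.get_calibration(name); K=c["intrinsics"];R=c["orientation"];p=c["xyz"]
    d=R@np.linalg.inv(K)@np.array([uv[0],uv[1],1.]); return p+d*(z-p[2])/d[2]
E
python3 - <<'E'
from h import *
np.set_printoptions(precision=4,suppress=True)
A=lambda x,y:((x+.5)/6+150-.5,(y+.5)/6+190-.5)
B=lambda x,y:((x-390+.5)/4.7+330-.5,(y+.5)/6+168-.5)
S=lambda x,y:(x*.7,y*.7)
for n,p,z in [("slv a",A(72,137),.11),("slv b",A(57,220),.11),("slv c",A(65,178),.11),("rimTL",A(165,65),.07),("rimTR",A(330,100),.07),("rimBR",A(265,360),.07),("rimBL",A(100,330),.07),("ear1",A(240,72),.102),("ear2",A(175,350),.102),
 ("trayTL",B(500,60),.012),("trayL",B(408,270),.012),("trayB",B(628,435),.012),("trayR",B(700,207),.012),("tip1",B(549,298),.255),("tip2",B(650,368),.255),("peg1",B(565,205),.245),("peg2",B(683,310),.245),("beam1",B(632,32),.245),("beam2",B(765,140),.245),
 ("bottle",S(379,350),.19),("tin",S(377,314),.056),("spray",S(382,240),.19)]:
    print(n,ray("top",p,z))
# side sightings
print(ray("side",S(259,451),.11), "side sleeve"); print(ray("side",S(428,327),.165),"bottle shoulder/side"); print(ray("side",S(322,262),.19),"spray side")
print(ray("side",S(386,342),.056),"tin side"); print("side tips",ray("side",S(492,185),.255),ray("side",S(468,178),.255))
E
```

```text
slv a [0.5425 0.3538 0.11  ]
slv b [0.4975 0.3598 0.11  ]
slv c [0.5202 0.3565 0.11  ]
rimTL [0.5871 0.3148 0.07  ]
rimTR [0.5694 0.222  0.07  ]
rimBR [0.4243 0.2527 0.07  ]
rimBL [0.4389 0.3445 0.07  ]
ear1 [0.5806 0.2661 0.102 ]
ear2 [0.429  0.2952 0.102 ]
trayTL [ 0.6873 -0.2871  0.012 ]
trayL [ 0.5621 -0.2189  0.012 ]
trayB [ 0.4696 -0.3821  0.012 ]
trayR [ 0.6035 -0.4364  0.012 ]
tip1 [ 0.5291 -0.268   0.255 ]
tip2 [ 0.4968 -0.3297  0.255 ]
peg1 [ 0.5754 -0.2802  0.245 ]
peg2 [ 0.5258 -0.3531  0.245 ]
beam1 [ 0.6614 -0.3222  0.245 ]
beam2 [ 0.6098 -0.4047  0.245 ]
bottle [0.4439 0.0138 0.19  ]
tin [0.5289 0.0226 0.056 ]
spray [0.6799 0.0126 0.19  ]
[0.5165 0.3623 0.11  ] side sleeve
[0.4308 0.0346 0.165 ] bottle shoulder/side
[0.6806 0.0208 0.19  ] spray side
[0.5378 0.0143 0.056 ] tin side
side tips [ 0.5104 -0.3177  0.255 ] [ 0.5655 -0.3153  0.255 ]
```

```bash
cat >>h.py <<'E'
from scipy.spatial.transform import Rotation as Rn
np.set_printoptions(precision=4,suppress=True)
def down(yaw,tilt=0):  # tool pointing down, tool x at world yaw (deg), then tilt about tool x (deg)
    a=np.radians(yaw);x=np.array([np.cos(a),np.sin(a),0]);z=np.array([0,0,-1.])
    return np.c_[x,np.cross(z,x),z]@Rn.from_euler('x',tilt,degrees=True).as_matrix()
def seq(*wps,start=None):  # wps: (pos of TCP, R); prints moves relative to previous waypoint
    s=robot.read_state(); p,R=start or (s["ee_pos"],s["tool_rot"])
    for q,Q in wps:
        q=np.array(q); d=R.T@(q-p); r=Rn.from_matrix(R.T@Q).as_rotvec()
        print("shift",d.round(4),"rot",r.round(4),"rows>=%.1f"%max(np.linalg.norm(d)/.05,np.degrees(np.linalg.norm(r))/8.59)); p,R=q,Q
def grasp_tcp(g,Q): return np.array(g)+robot.grasp_offset*Q[:,2]
E
python3 - <<'E'
from h import *
s=robot.read_state();c=robot.get_calibration("wrist")
R=s["tool_rot"];print(R.T@(c["xyz"]-s["ee_pos"]),R.T@c["orientation"],c["intrinsics"])
seq(((.30,-.40,.40),down(40)),((.43,-.25,.42),down(60.6)),((.40,0,.40),down(100)),((.48,.20,.36),down(140)),((.53,.41,.26),down(169)))
E
```

```text
[ 0.0729  0.0001 -0.1445] [[-0.0011 -0.9596 -0.2814]
 [ 1.     -0.0009 -0.0009]
 [ 0.0006 -0.2814  0.9596]] [[321.3069   0.     276.5925]
 [  0.     321.3069 208.3724]
 [  0.       0.       1.    ]]
shift [ 0.1779 -0.2074 -0.1621] rot [-0.0019 -0.0005 -0.4183] rows>=6.4
shift [ 0.196  -0.0313 -0.02  ] rot [ 0.      0.     -0.3595] rows>=4.0
shift [ 0.2031 -0.1489  0.02  ] rot [ 0.      0.     -0.6877] rows>=5.1
shift [0.1831 0.1135 0.04  ] rot [ 0.      0.     -0.6981] rows>=4.7
shift [0.0967 0.193  0.1   ] rot [ 0.      0.     -0.5061] rows>=4.8
```

```bash
python3 -m creep '100 .025 -.03 -.025 0 0 -.06; 100 .05 -.06 -.05 0 0 -.12; 100 .076 -.089 -.07 0 0 -.18; 100 .102 -.119 -.093 0 0 -.24; 100 .127 -.148 -.116 0 0 -.30'
python3 - <<'E'
from h import *
seq(((.30,-.40,.40),down(40)),((.44,-.26,.42),down(60.6)))
E
```

```text
time_s: 0.6
ee_pos: [0.2678, -0.4696, 0.3548]
tool_rot: [[0.835, 0.55, -0.0], [0.55, -0.835, 0.001], [0.0, -0.001, -1.0]]
contact_force: [-0.1, -0.6, 0.4]
opening: 0.998
grasp_force: 0.0
shift [ 0.0651 -0.0405 -0.0451] rot [-0.0012 -0.0004 -0.1162] rows>=1.8
shift [ 0.1972 -0.0173 -0.02  ] rot [ 0.      0.     -0.3595] rows>=4.0
```

```bash
python3 -m creep '100 .033 -.02 -.023 0 0 -.058; 100 .065 -.04 -.045 0 0 -.116' >/dev/null; python3 -m creep '100 .045 -.004 -.004 0 0 -.08; 100 .09 -.008 -.009 0 0 -.16; 100 .135 -.012 -.014 0 0 -.25; 100 .18 -.016 -.018 0 0 -.33; 100 .197 -.017 -.02 0 0 -.36'
python3 - <<'E'
from h import *
import pickle
c=robot.get_calibration("wrist"); im=robot.capture("wrist"); pickle.dump(c,open("cw1","wb"))
cv2.imwrite("pics/w1.png",cv2.resize(im[:,:,::-1],(800,600),interpolation=cv2.INTER_CUBIC))
E
```

```text
time_s: 1.3
ee_pos: [0.4423, -0.2601, 0.4197]
tool_rot: [[0.488, 0.873, 0.001], [0.873, -0.488, 0.001], [0.001, 0.0, -1.0]]
contact_force: [0.3, -0.6, -0.3]
opening: 1.002
grasp_force: 0.0
```

View pics/w1.png

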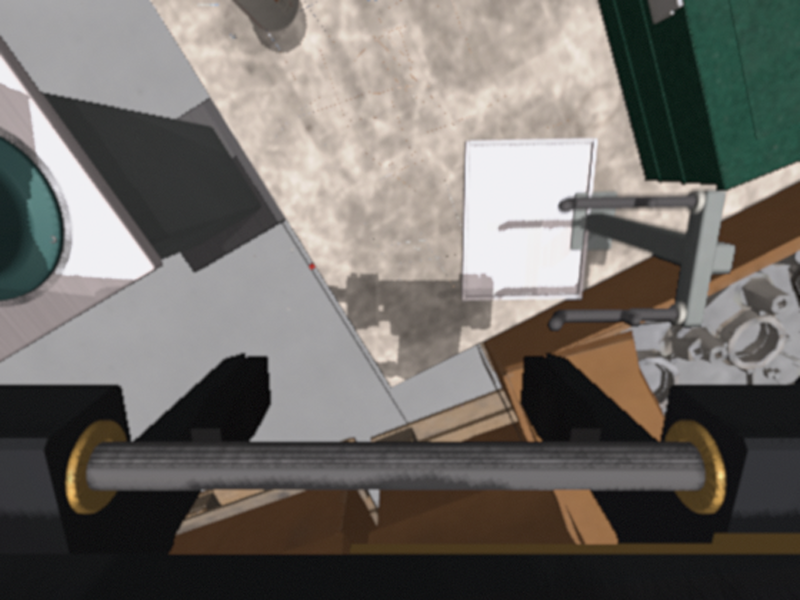

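The wrist picture shows the prong tips at (567,205) and (556,321), the stop pegs at (642,203) and (632,317), and the prong roots at (698,200) and (682,314).

```bash
python3 - <<'E'
from h import *
import pickle
c=pickle.load(open("cw1","rb"))
P=lambda x,y,z:ray("",(x*.7,y*.7),z,c)
t1,t2,p1,p2,r1,r2=P(567,205,.253),P(556,321,.253),P(642,203,.25),P(632,317,.25),P(698,200,.24),P(682,314,.24)
y=t1-t2;print("tips",t1,t2,np.linalg.norm(y),np.degrees(np.arctan2(y[1],y[0])))
y=p1-p2;print("pegs",p1,p2,np.linalg.norm(y),np.degrees(np.arctan2(y[1],y[0])))
a=(t1+t2)/2;b=(p1+p2)/2;print("mid",a,b,np.linalg.norm(a-b)); x=(b-a)[:2];print(np.degrees(np.arctan2(x[1],x[0])))
print("mid tips-pegs",(a+b)/2)
print([P(x,y,.012) for x,y in((466,140),(596,140),(582,298),(462,298))])
s=robot.read_state()
seq(((.40,0,.40),down(100)),((.48,.20,.36),down(140)),((.53,.40,.26),down(169)))
E
```

```text
tips [ 0.5651 -0.2759  0.253 ] [ 0.5257 -0.3476  0.253 ] 0.08183961510234944 61.242055409489446
pegs [ 0.6105 -0.3001  0.25  ] [ 0.5753 -0.3731  0.25  ] 0.0810575088161621 64.26849311177295
mid [ 0.5454 -0.3118  0.253 ] [ 0.5929 -0.3366  0.25  ] 0.053692991381061865
-27.605379911565574
mid tips-pegs [ 0.5692 -0.3242  0.2515]
[array([ 0.5613, -0.2137,  0.012 ]), array([ 0.6905, -0.286 ,  0.012 ]), array([ 0.6036, -0.4524,  0.012 ]), array([ 0.4723, -0.3788,  0.012 ])]
shift [ 0.2057 -0.1641  0.0202] rot [ 0.0013 -0.0022 -0.6827] rows>=5.3
shift [0.1831 0.1135 0.04  ] rot [ 0.      0.     -0.6981] rows>=4.7
shift [0.0903 0.1853 0.1   ] rot [ 0.      0.     -0.5061] rows>=4.6
```

```bash
python3 -m creep '100 .038 -.03 .003 0 0 -.127; 100 .076 -.06 .006 0 0 -.254; 100 .114 -.09 .01 0 0 -.38; 100 .152 -.12 .015 0 0 -.51; 100 .19 -.15 .02 0 0 -.64' >/dev/null;  python3 -m creep '100 .037 .02 .008 0 0 -.14; 100 .074 .045 .016 0 0 -.28; 100 .11 .07 .024 0 0 -.42; 100 .147 .09 .032 0 0 -.56; 100 .183 .113 .04 0 0 -.7'
python3 - <<'E'
from h import *
seq(((.53,.40,.28),down(169)))
E
```

```text
time_s: 2.35
ee_pos: [0.4928, 0.173, 0.359]
tool_rot: [[-0.738, 0.675, -0.0], [0.675, 0.738, -0.001], [-0.0, -0.001, -1.0]]
contact_force: [0.7, -0.3, 0.4]
opening: 1.004
grasp_force: 0.0
shift [0.1257 0.1927 0.0788] rot [-0.0008 -0.0001 -0.5485] rows>=4.9
```

```bash
python3 -m creep '100 .025 .038 .016 0 0 -.11; 100 .05 .077 .032 0 0 -.22; 100 .075 .115 .048 0 0 -.33; 100 .1 .154 .064 0 0 -.44; 100 .126 .193 .079 0 0 -.548'
python3 - <<'E'
from h import *
import pickle
c=robot.get_calibration("wrist"); im=robot.capture("wrist"); pickle.dump(c,open("cw2","wb"))
cv2.imwrite("pics/w2.png",cv2.resize(im[:,:,::-1],(800,600),interpolation=cv2.INTER_CUBIC))
E
```

```text
time_s: 2.85
ee_pos: [0.5313, 0.4, 0.2792]
tool_rot: [[-0.981, 0.193, -0.001], [0.193, 0.981, -0.001], [0.0, -0.001, -1.0]]
contact_force: [0.5, -0.5, 0.4]
opening: 0.999
grasp_force: 0.0
```

View pics/w2.png

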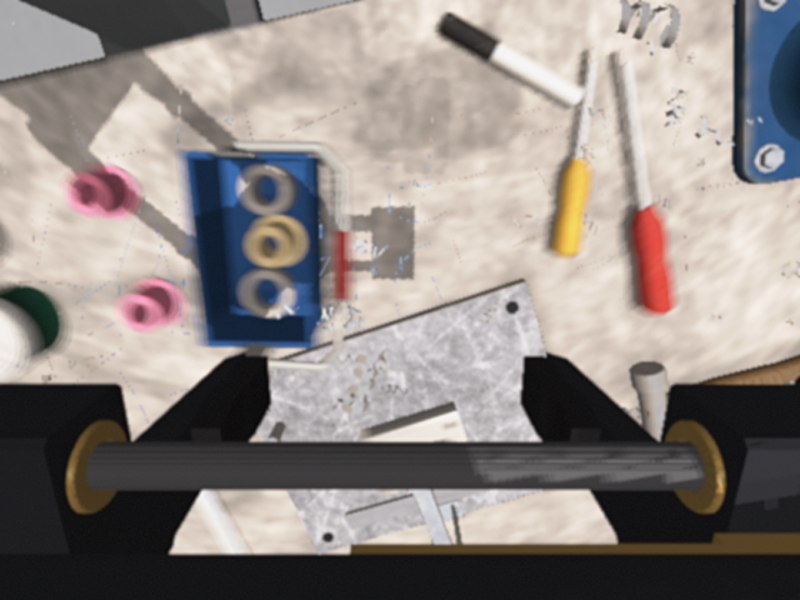

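The close view has the sleeve centred at (342,265), running from (343,232) to (342,298). Rim corners are near (183,153), (320,155), (314,345) and (205,345).

```bash
python3 - <<'E'
from h import *
import pickle
c=pickle.load(open("cw2","rb"))
P=lambda x,y,z:ray("",(x*.7,y*.7),z,c)
for z in(.095,.102,.11): print("slv",P(342,265,z),P(343,232,z)-P(342,298,z))
r=[P(x,y,.07) for x,y in((183,153),(320,155),(314,345),(205,345))];print(*r,np.mean(r,0))
# triangulate sleeve, top+wrist+side
def tri(obs):
    A=np.zeros((3,3));b=np.zeros(3)
    for c,u,v in obs:
        d=c["orientation"]@np.linalg.inv(c["intrinsics"])@[u,v,1];d/=np.linalg.norm(d);M=np.eye(3)-np.outer(d,d);A+=M;b+=M@c["xyz"]
    return np.linalg.solve(A,b)
g=robot.get_calibration
print(tri([(c,342*.7,265*.7),(g("top"),160.4,219.3),(g("side"),181.3,315.7)]))
print(tri([(c,342*.7,265*.7),(g("top"),160.4,219.3)]))
E
```

```text
slv [0.5232 0.3619 0.095 ] [-0.0479  0.0119  0.    ]
slv [0.5218 0.363  0.102 ] [-0.0469  0.0116  0.    ]
slv [0.5203 0.3643 0.11  ] [-0.0457  0.0113  0.    ]
[0.4234 0.2623 0.07  ] [0.4443 0.3608 0.07  ] [0.5895 0.3199 0.07  ] [0.572  0.2312 0.07  ] [0.5073 0.2936 0.07  ]
[0.5213 0.3603 0.1018]
[0.5222 0.3615 0.094 ]
```

```bash
python3 - <<'E'
from h import *
Q=down(168,45);g=np.array([.521,.361,.102]);T=grasp_tcp(g,Q)
seq((T-.1*Q[:,2],Q),(T,Q))
o=np.array([np.cos(np.radians(78)),np.sin(np.radians(78)),0]);u=np.array([0,0,1.]);h=np.array([.506,.288,.092])
for q in(.13,.3,.5,.7,.9,1.1,1.3,1.45,1.6):
    print(q,(Q.T@(h+.075*(np.cos(q)*o+np.sin(q)*u)-g)).round(4))
E
```

```text
shift [-0.0009  0.0115  0.115 ] rot [0.7858 0.0039 0.0229] rows>=5.2
shift [-0.   0.   0.1] rot [0. 0. 0.] rows>=2.0
0.13 [-0.0005  0.0001  0.0003]
0.3 [-0.0005 -0.0106 -0.0066]
0.5 [-0.0005 -0.0245 -0.0122]
0.7 [-0.0005 -0.0392 -0.015 ]
0.9 [-0.0005 -0.0542 -0.0147]
1.1 [-0.0005 -0.0688 -0.0116]
1.3 [-0.0005 -0.0825 -0.0055]
1.45 [-0.0005 -0.0919  0.0007]
1.6 [-0.0005 -0.1002  0.0083]
```

```bash
python3 -m creep '40 0 .002 .02 .15 0 0; 40 0 .004 .045 .3 0 0; 40 0 .006 .07 .45 0 0; 40 0 .008 .09 .6 0 .01; 40 0 .01 .105 .74 0 .02' >/dev/null; python3 -m creep '40 0 0 0 .045 0 0; 40 0 0 0 .045 0 0'
python3 - <<'E'
from h import *
Q=down(168,45);g=np.array([.521,.361,.102]);T=grasp_tcp(g,Q)
print(robot.read_state()["joints"])
seq((T,Q))
E
```

```text
time_s: 3.6
ee_pos: [0.5321, 0.4083, 0.1705]
tool_rot: [[-0.977, 0.152, -0.15], [0.214, 0.686, -0.696], [-0.003, -0.712, -0.702]]
contact_force: [-0.7, -0.1, -0.4]
opening: 0.41
grasp_force: 0.0
[ 0.8071  0.7449  1.22   -0.4     1.8654 -0.5256]
shift [0.0009 0.0148 0.1014] rot [-0.0069 -0.0024 -0.0063] rows>=2.0
```

```bash
python3 -m creep '40 .001 .015 .02 0 0 0; 40 .001 .015 .05 0 0 0; 40 .001 .015 .08 0 0 0; 40 .001 .015 .101 0 0 0; 40 .001 .015 .101 0 0 0'
python3 - <<'E'
from h import *
Q=down(168,45);g=np.array([.521,.361,.102]);T=grasp_tcp(g,Q)
seq((T,Q))
im=robot.capture("side"); cv2.imwrite("pics/s3.png",cv2.resize(im[230:370,130:300,::-1],(728,600),interpolation=cv2.INTER_CUBIC))
E
```

```text
time_s: 4.1
ee_pos: [0.519, 0.3464, 0.0933]
tool_rot: [[-0.976, 0.157, -0.15], [0.217, 0.689, -0.692], [-0.006, -0.708, -0.706]]
contact_force: [0.0, -0.6, -1.1]
opening: 0.405
grasp_force: 0.0
shift [0.0011 0.0043 0.0022] rot [-0.001  -0.0029 -0.0107] rows>=0.1
```

View pics/s3.png

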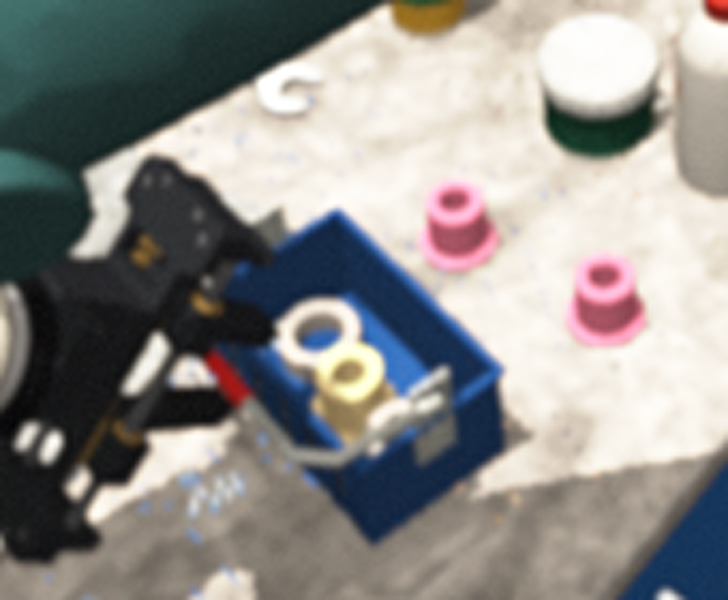

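The bar sits between the upper finger (270,330) and the lower finger (200,405). I'll close them loosely and swing the bail up.

```bash
python3 -m creep '22 0 .004 .002 0 0 0; 22 0 .004 .002 0 0 0; 22 0 -.006 -.005 0 0 0; 22 0 -.014 -.008 0 0 0; 22 0 -.021 -.010 0 0 0'; python3 -m creep '22 0 -.007 -.002 0 0 0; 22 0 -.014 -.003 0 0 0; 22 0 -.022 -.003 0 0 0; 22 0 -.029 -.003 0 0 0; 22 0 -.037 -.001 0 0 0';  python3 -m creep '22 0 -.007 .002 0 0 0; 22 0 -.014 .004 0 0 0; 22 0 -.020 .007 0 0 0; 22 0 -.026 .010 0 0 0; 22 0 -.034 .013 0 0 0'
python3 - <<'E'
from h import *
s=robot.read_state();R=s["tool_rot"];g=s["ee_pos"]-.0187*R[:,2];print("grasp",g,"bar ctr exp",[.506,.288,.167])
im=robot.capture("side"); cv2.imwrite("pics/s4.png",cv2.resize(im[200:370,130:320,::-1],(670,600),interpolation=cv2.INTER_CUBIC))
E
```

```text
time_s: 4.65
ee_pos: [0.5184, 0.3429, 0.1173]
tool_rot: [[-0.977, 0.158, -0.145], [0.214, 0.691, -0.69], [-0.009, -0.705, -0.709]]
contact_force: [-0.5, 0.4, 0.3]
opening: 0.216
grasp_force: 0.5
time_s: 5.15
ee_pos: [0.5121, 0.3167, 0.1428]
tool_rot: [[-0.977, 0.157, -0.147], [0.214, 0.69, -0.692], [-0.007, -0.707, -0.707]]
contact_force: [0.2, 0.8, -0.5]
opening: 0.217
grasp_force: 0.2
time_s: 5.65
ee_pos: [0.5047, 0.2842, 0.157]
tool_rot: [[-0.977, 0.156, -0.147], [0.214, 0.69, -0.692], [-0.007, -0.707, -0.707]]
contact_force: [-0.1, 0.2, -1.5]
opening: 0.219
grasp_force: 0.5
grasp [0.5074 0.2971 0.1702] bar ctr exp [0.506, 0.288, 0.167]
```

View pics/s4.png

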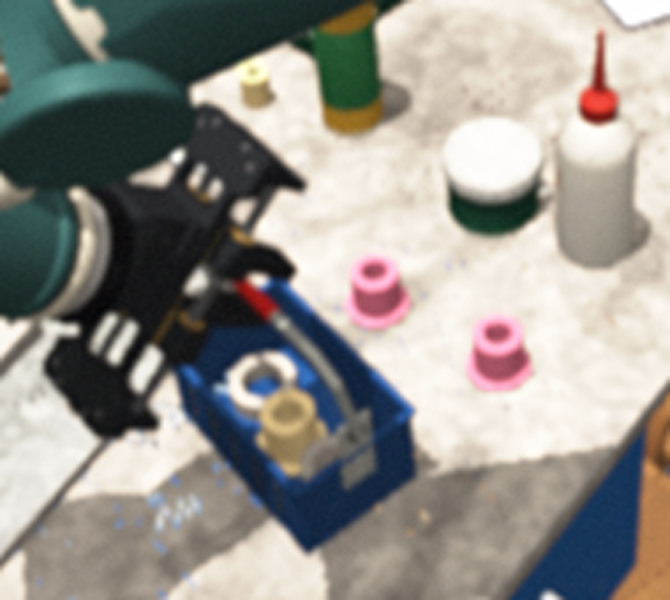

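The bail stands nearly upright between the fingers, with the sleeve at (255,297), and the basket is still on the bench. Next I'll open the fingers, rotate the tool vertical about the bar and grip.

```bash
python3 -m creep '60 0 0 0 0 0 0; 60 0 0 0 0 0 0; 60 0 0 0 0 0 0' | head -1; python3 - <<'E'
from h import *
s=robot.read_state();print(s["opening"])
for t in(34,23,11.5,0):
  Q=down(168,t);seq((grasp_tcp([.507,.297,.168],Q),Q))
E
```

```text
time_s: 6.0
0.46749678042967474
shift [0.0006 0.0045 0.0021] rot [-0.1915  0.0014 -0.0094] rows>=1.3
shift [0.0006 0.008  0.0011] rot [-0.3835  0.0023 -0.0093] rows>=2.6
shift [ 0.0006  0.0113 -0.0007] rot [-0.5842  0.0032 -0.0091] rows>=3.9
shift [ 0.0007  0.0142 -0.003 ] rot [-0.785   0.0042 -0.0088] rows>=5.2
```

```bash
python3 -m creep '60 0 0 0 0 0 0; 60 0 .003 .001 -.13 0 0; 60 0 .006 .002 -.26 0 0; 60 0 .008 .001 -.38 0 0; 60 .001 .010 0 -.5 0 0' >/dev/null; python3 -m creep '60 0 .003 -.001 -.14 0 0; 60 0 .004 -.002 -.28 0 0; 60 0 .004 -.002 -.285 0 0'
python3 - <<'E'
from h import *
s=robot.read_state();R=s["tool_rot"];print("grasp",s["ee_pos"]-.0187*R[:,2])
seq((grasp_tcp([.507,.297,.168],down(168)),down(168)))
im=robot.capture("side"); cv2.imwrite("pics/s5.png",cv2.resize(im[200:370,130:320,::-1],(670,600),interpolation=cv2.INTER_CUBIC))
E
```

```text
time_s: 6.8
ee_pos: [0.5058, 0.2938, 0.1517]
tool_rot: [[-0.976, 0.217, 0.008], [0.217, 0.976, -0.0], [-0.008, 0.001, -1.0]]
contact_force: [-0.8, -0.1, 0.6]
opening: 0.603
grasp_force: 0.0
grasp [0.5057 0.2938 0.1704]
shift [-0.0004  0.0033  0.0024] rot [ 0.0013  0.0075 -0.0096] rows>=0.1
```

View pics/s5.png

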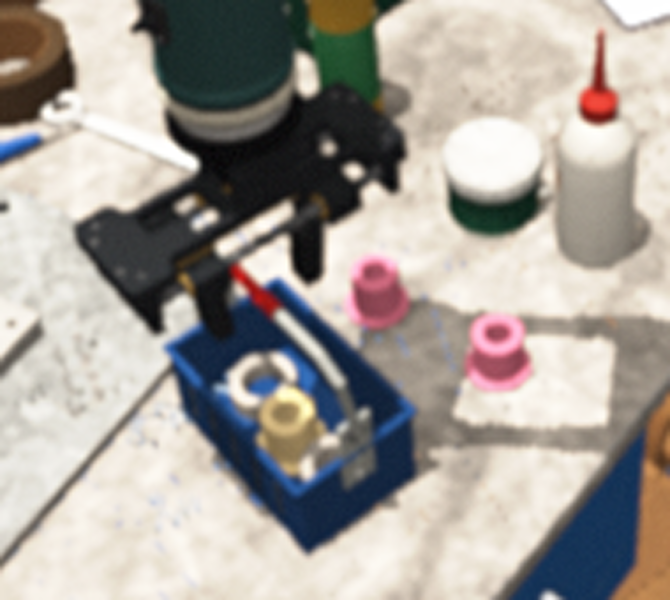

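The bar is between the open fingers, the bail is upright and the basket is undisturbed. Now grip and lift.

```bash
python3 -m creep '0 0 .002 .002 0 0 0; 0 0 .002 .002 0 0 0; 0 0 .002 .002 0 0 0; 0 0 .002 .002 0 0 0; 0 0 .002 .002 0 0 0' >/dev/null; python3 -m creep '0 0 0 0 0 0 0; 0 0 0 0 0 0 0; 0 0 0 0 0 0 0';python3 -m creep '0 0 0 -.01 0 0 0; 0 0 0 -.02 0 0 0; 0 0 0 -.03 0 0 0; 0 0 0 -.045 0 0 0; 0 0 0 -.06 0 0 0'; python3 -m creep '0 0 0 0 0 0 0; 0 0 0 0 0 0 0; 0 0 0 0 0 0 0; 0 0 0 0 0 0 0; 0 0 0 0 0 0 0'
python3 - <<'E'
from h import *
im=robot.capture("side"); cv2.imwrite("pics/s6.png",cv2.resize(im[120:370,110:390,::-1],(672,600),interpolation=cv2.INTER_CUBIC))
E
```

```text
time_s: 7.65
ee_pos: [0.5067, 0.2982, 0.1487]
tool_rot: [[-0.977, 0.214, 0.007], [0.214, 0.977, -0.002], [-0.007, -0.0, -1.0]]
contact_force: [0.3, 0.7, -1.7]
opening: 0.096
grasp_force: 30.0
time_s: 8.15
ee_pos: [0.5064, 0.2981, 0.2102]
tool_rot: [[-0.977, 0.214, 0.007], [0.214, 0.977, -0.002], [-0.007, -0.0, -1.0]]
contact_force: [0.9, -1.0, -9.3]
opening: 0.097
grasp_force: 30.3
time_s: 8.65
ee_pos: [0.5058, 0.298, 0.208]
tool_rot: [[-0.977, 0.214, 0.005], [0.214, 0.977, -0.002], [-0.005, -0.001, -1.0]]
contact_force: [-0.5, -0.2, -9.6]
opening: 0.097
grasp_force: 30.1
```

View pics/s6.png

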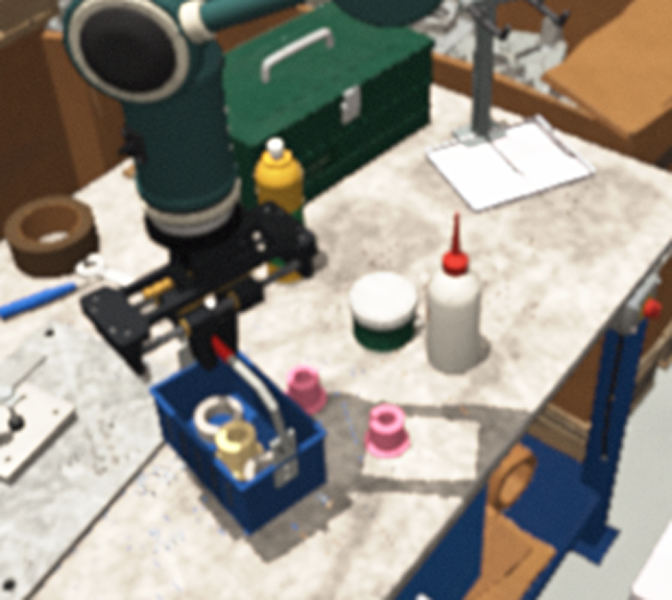

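Picture 9 shows the basket hanging level and clear of the bench, with the sleeve gripped at (222,348). I'll carry it above everything.

```bash
python3 - <<'E'
from h import *
W=[(.506,.298,.405,168),(.52,.22,.405,154),(.53,.14,.405,140),(.53,.06,.405,126),(.52,-.02,.405,112),(.505,-.105,.405,98),(.49,-.19,.405,80),(.468,-.267,.405,61)]
seq(*[(w[:3],down(w[3])) for w in W])
E
```

```text
shift [-0.0012 -0.0002 -0.1969] rot [-0.001   0.0057 -0.0066] rows>=3.9
shift [-0.0299 -0.0734  0.    ] rot [0.     0.     0.2443] rows>=1.6
shift [-0.0441 -0.0675  0.    ] rot [0.     0.     0.2443] rows>=1.6
shift [-0.0514 -0.0613  0.    ] rot [0.     0.     0.2443] rows>=1.6
shift [-0.0588 -0.0551  0.    ] rot [0.     0.     0.2443] rows>=1.6
shift [-0.0732 -0.0457  0.    ] rot [0.     0.     0.2443] rows>=1.7
shift [-0.0821 -0.0267  0.    ] rot [0.     0.     0.3142] rows>=2.1
shift [-0.0797 -0.0083  0.    ] rot [0.     0.     0.3316] rows>=2.2
```

```bash
python3 -m creep '0 0 0 -.01 0 0 0; 0 0 0 -.03 0 0 0; 0 0 0 -.055 0 0 0; 0 0 0 -.08 0 0 0; 0 0 0 -.105 0 0 0'>/dev/null; python3 -m creep '0 0 0 -.025 0 0 0; 0 0 0 -.05 0 0 0; 0 0 0 -.07 0 0 0; 0 0 0 -.085 0 0 0; 0 0 0 -.092 0 0 0'
python3 -m creep '0 -.003 -.008 0 0 0 .03; 0 -.008 -.02 0 0 0 .07; 0 -.014 -.036 0 0 0 .12; 0 -.022 -.054 0 0 0 .18; 0 -.03 -.073 0 0 0 .244' >/dev/null; python3 -m creep '0 -.009 -.013 0 0 0 .05; 0 -.018 -.027 0 0 0 .1; 0 -.026 -.04 0 0 0 .15; 0 -.035 -.054 0 0 0 .2; 0 -.044 -.067 0 0 0 .244'
python3 - <<'E'
from h import *
W=[(.53,.06,.405,126),(.52,-.02,.405,112),(.505,-.105,.405,98),(.49,-.19,.405,80),(.468,-.267,.405,61)]
seq(*[(w[:3],down(w[3])) for w in W])
E
```

```text
time_s: 9.7
ee_pos: [0.5056, 0.2988, 0.4085]
tool_rot: [[-0.977, 0.214, 0.01], [0.214, 0.977, 0.0], [-0.01, 0.002, -1.0]]
contact_force: [0.3, 0.8, -7.9]
opening: 0.096
grasp_force: 30.3
time_s: 10.7
ee_pos: [0.5284, 0.1399, 0.4063]
tool_rot: [[-0.76, 0.65, 0.007], [0.65, 0.76, -0.002], [-0.006, 0.003, -1.0]]
contact_force: [0.1, -0.8, -9.3]
opening: 0.099
grasp_force: 30.2
shift [-0.0532 -0.0597  0.0014] rot [0.0039 0.0057 0.2346] rows>=1.6
shift [-0.0588 -0.0551  0.    ] rot [0.     0.     0.2443] rows>=1.6
shift [-0.0732 -0.0457  0.    ] rot [0.     0.     0.2443] rows>=1.7
shift [-0.0821 -0.0267  0.    ] rot [0.     0.     0.3142] rows>=2.1
shift [-0.0797 -0.0083  0.    ] rot [0.     0.     0.3316] rows>=2.2
```

```bash
python3 -m creep '0 -.01 -.012 0 0 0 .05; 0 -.021 -.024 0 0 0 .1; 0 -.032 -.036 0 0 0 .145; 0 -.043 -.048 0 0 0 .19; 0 -.053 -.06 0 0 0 .238' >/dev/null; python3 -m creep '0 -.012 -.011 0 0 0 .05; 0 -.024 -.022 0 0 0 .1; 0 -.035 -.033 0 0 0 .15; 0 -.047 -.044 0 0 0 .2; 0 -.059 -.055 0 0 0 .244' >/dev/null
python3 -m creep '0 -.015 -.009 0 0 0 .05; 0 -.03 -.018 0 0 0 .1; 0 -.044 -.027 0 0 0 .15; 0 -.058 -.036 0 0 0 .2; 0 -.073 -.046 0 0 0 .244'
python3 - <<'E'
from h import *
W=[(.49,-.19,.405,80),(.468,-.267,.405,61),(.468,-.267,.262,61)]
seq(*[(w[:3],down(w[3])) for w in W])
E
```

```text
time_s: 12.2
ee_pos: [0.5046, -0.1049, 0.4067]
tool_rot: [[-0.136, 0.991, 0.007], [0.991, 0.136, -0.001], [-0.002, 0.007, -1.0]]
contact_force: [-0.2, 0.2, -9.4]
opening: 0.093
grasp_force: 30.1
shift [-0.0823 -0.0261  0.0017] rot [0.0072 0.0013 0.3114] rows>=2.1
shift [-0.0797 -0.0083  0.    ] rot [0.     0.     0.3316] rows>=2.2
shift [0.    0.    0.143] rot [0. 0. 0.] rows>=2.9
```

```bash
python3 -m creep '0 -.016 -.005 0 0 0 .06; 0 -.033 -.01 0 0 0 .12; 0 -.05 -.016 0 0 0 .185; 0 -.066 -.021 0 0 0 .25; 0 -.082 -.026 .001 .007 0 .311' >/dev/null; python3 -m creep '0 -.018 -.002 0 0 0 .07; 0 -.036 -.004 0 0 0 .14; 0 -.054 -.006 0 0 0 .21; 0 -.07 -.007 0 0 0 .28; 0 -.08 -.008 0 0 0 .332' >/dev/null
python3 -m creep '0 0 0 .01 0 0 0; 0 0 0 .025 0 0 0; 0 0 0 .045 0 0 0; 0 0 0 .065 0 0 0; 0 0 0 .085 0 0 0' >/dev/null; python3 -m creep '0 0 0 .02 0 0 0; 0 0 0 .038 0 0 0; 0 0 0 .05 0 0 0; 0 0 0 .057 0 0 0; 0 0 0 .057 0 0 0'
python3 - <<'E'
from h import *
W=[(.571,-.326,.262,61)]
seq(*[(w[:3],down(w[3])) for w in W])
E
```

```text
time_s: 14.2
ee_pos: [0.4686, -0.2656, 0.2621]
tool_rot: [[0.481, 0.877, -0.002], [0.877, -0.481, 0.0], [-0.001, -0.002, -1.0]]
contact_force: [-0.3, -0.3, -9.0]
opening: 0.097
grasp_force: 30.4
shift [-0.0037  0.1188 -0.0002] rot [-0.0022  0.0012  0.0046] rows>=2.4
```

```bash
python3 -m creep '0 0 .008 0 0 0 0; 0 -.001 .022 0 0 0 0; 0 -.002 .038 0 0 0 0; 0 -.003 .054 0 0 0 0; 0 -.003 .07 0 0 0 0'; python3 -m creep '0 0 .015 0 0 0 0; 0 0 .03 0 0 0 0; 0 0 .041 0 0 0 0; 0 0 .048 0 0 0 0; 0 0 .049 0 0 0 0'
python3 - <<'E'
from h import *
import pickle
c=robot.get_calibration("wrist"); im=robot.capture("wrist"); pickle.dump(c,open("cw3","wb"))
sd=robot.capture("side")
a=cv2.resize(im[:,:,::-1],(480,360),interpolation=cv2.INTER_AREA)
b=cv2.resize(sd[80:230,270:400,::-1],(312,360),interpolation=cv2.INTER_CUBIC)
cv2.imwrite("pics/w7.png",np.hstack([a,b]))
E
```

```text
time_s: 14.7
ee_pos: [0.5316, -0.3043, 0.265]
tool_rot: [[0.482, 0.876, 0.003], [0.876, -0.482, -0.003], [-0.002, 0.004, -1.0]]
contact_force: [1.1, -0.6, -9.4]
opening: 0.1
grasp_force: 30.5
time_s: 15.2
ee_pos: [0.5733, -0.327, 0.2638]
tool_rot: [[0.481, 0.876, 0.001], [0.876, -0.481, -0.002], [-0.001, 0.002, -1.0]]
contact_force: [0.5, -0.3, -8.7]
opening: 0.095
grasp_force: 30.5
```

View pics/w7.png

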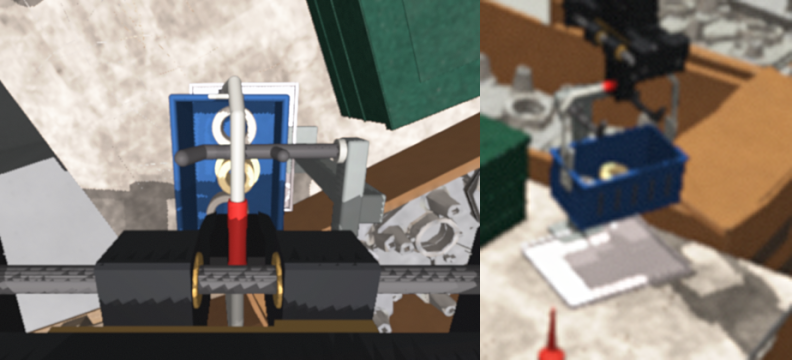

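The last picture shows the bar (col 237) crossing the prong midway between the tip (184,157) and the stop peg (282,153). The basket is level with its bushes in, so I'll lower it.

```bash
python3 -m creep '0 0 -.002 .006 0 0 0; 0 0 -.002 .014 0 0 0; 0 0 -.002 .022 0 0 0; 0 0 -.002 .029 0 0 0; 0 0 -.002 .034 0 0 0'; python3 -m creep '0 0 0 .003 0 0 0; 0 0 0 .005 0 0 0; 0 0 0 .007 0 0 0; 0 0 0 .007 0 0 0'
```

```text
time_s: 15.8
ee_pos: [0.5699, -0.325, 0.2284]
tool_rot: [[0.481, 0.877, -0.001], [0.877, -0.481, -0.001], [-0.001, -0.001, -1.0]]
contact_force: [0.3, 0.3, -8.6]
opening: 0.099
grasp_force: 30.2
time_s: 16.2
ee_pos: [0.5706, -0.3254, 0.2229]
tool_rot: [[0.481, 0.876, 0.0], [0.876, -0.481, -0.002], [-0.001, 0.001, -1.0]]
contact_force: [0.8, -0.1, -9.8]
opening: 0.097
grasp_force: 30.2
```

```bash
for i in 1 2; do python3 -m creep '0 0 0 .001 0 0 0; 0 0 0 .002 0 0 0; 0 0 0 .002 0 0 0' | egrep 'ee_pos|contact'; done
```

```text
ee_pos: [0.5708, -0.3255, 0.2223]
contact_force: [-2.7, 1.2, -2.4]
ee_pos: [0.5709, -0.3255, 0.2219]
contact_force: [-5.7, 4.0, 6.6]
```

```bash
python3 -m creep '0 0 0 -.0015 0 0 0; 0 0 0 -.0015 0 0 0' | grep contact; python3 -m creep '50 0 0 -.0 0 0 0; 50 0 0 0 0 0 0; 50 0 0 0 0 0 0; 50 0 0 0 0 0 0; 50 0 0 0 0 0 0' | egrep 'contact|open'; python3 -m creep '50 0 0 -.01 0 0 0; 50 0 0 -.025 0 0 0; 50 0 0 -.05 0 0 0; 50 0 0 -.09 0 0 0; 50 0 0 -.13 0 0 0'; python3 -m creep '50 0 -.05 0 0 0 0; 50 0 -.1 0 0 0 0; 50 0 -.15 0 0 0 0; 50 0 -.15 0 0 0 0; 50 0 -.15 0 0 0 0' | egrep 'time|contact|ee_pos'
python3 - <<'E'
from h import *
a=robot.capture("side").astype(int); [robot.capture("top") for _ in range(10)]; b=robot.capture("side").astype(int)
print("motion", (abs(a-b).max(2)>40)[80:230,270:400].sum())
c=robot.get_calibration("side")
def proj(p):
    q=c["orientation"].T@(np.array(p)-c["xyz"]);q=c["intrinsics"]@q;return (q/q[2])[:2]
R,G,B=b[...,0],b[...,1],b[...,2]
m=np.zeros(R.shape,bool);m[80:230,270:400]=1
red=np.argwhere(m&(R>110)&(G<70)&(B<70))[:,::-1]; blu=np.argwhere(m&(B>70)&(R<60)&(B-G>25))[:,::-1]
print("sleeve px",red.mean(0) if len(red) else None,len(red),"exp",proj([.571,-.3255,.24]))
print("blue n",len(blu),blu.min(0),blu.max(0),"exp rim ends",[proj([.571+s*.49*.075,-.3255+s*.87*.075,.143]) for s in(1,-1)])
E
```

```text
contact_force: [-3.8, 3.2, 6.1]
contact_force: [-0.2, -0.9, -0.3]
opening: 0.497
time_s: 18.0
ee_pos: [0.5703, -0.325, 0.3527]
tool_rot: [[0.481, 0.876, 0.0], [0.876, -0.481, -0.002], [-0.001, 0.001, -1.0]]
contact_force: [0.9, 0.5, 1.1]
opening: 0.5
grasp_force: 0.0
time_s: 18.5
ee_pos: [0.4387, -0.2528, 0.3523]
contact_force: [0.5, -0.9, -0.1]
motion 424
sleeve px [316.4017 166.0598] 117 exp [327.4399 127.2312]
blue n 254 [298 144] [352 184] exp rim ends [array([304.3164, 160.2602]), array([345.7585, 149.3502])]
```

```bash
python3 -m creep '50 0 0 0 0 0 0; 50 0 0 0 0 0 0; 50 0 0 0 0 0 0; 50 0 0 0 0 0 0; 50 0 0 0 0 0 0' | grep time; python3 - <<'E'
from h import *
a=robot.capture("side").astype(int); [robot.capture("top") for _ in range(6)]; b=robot.capture("side").astype(int)
print("motion", (abs(a-b).max(2)>40)[80:230,270:400].sum())
R,G,B=[b[...,i] for i in range(3)]
m=np.zeros(R.shape,bool);m[90:155,290:370]=1
for nm,k in(("red",m&(R>90)&(R-G>50)&(R-B>50)),):
    p=np.argwhere(k)[:,::-1]; print(nm,len(p),p.mean(0) if len(p) else None,p.min(0) if len(p) else None,p.max(0) if len(p) else None)
c=robot.get_calibration("side")
for s in(-.025,0,.025):
    q=c["orientation"].T@(np.array([.571+s*.49,-.3255+s*.87,.24])-c["xyz"]);q=c["intrinsics"]@q;print((q/q[2])[:2])
E
```

```text
time_s: 19.6
motion 12
red 542 [354.6052 137.9502] [292  91] [369 154]
[334.609  125.5083]
[327.4399 127.2312]
[320.1821 128.9754]
```

```bash
python3 - <<'E'
from h import *
b=robot.capture("side").astype(int)
R,G,B=[b[...,i] for i in range(3)]
m=np.zeros(R.shape,bool);m[110:145,300:360]=1
p=np.argwhere(m&(R>90)&(G<.4*R)&(B<.4*R))[:,::-1]; print(len(p),p.mean(0),p.min(0),p.max(0))
# yellow/blue basket shape: top edge of blue per column
k=(B>60)&(B-R>35)&(B-G>15)
for x in range(298,356,6):
    r=np.where(k[120:200,x])[0]+120; print(x,r.min() if len(r) else None,r.max() if len(r) else None,end=" | ")
E
```

```text
57 [328.1579 126.8947] [322 124] [334 130]
298 153 155 | 304 174 177 | 310 150 184 | 316 148 183 | 322 147 182 | 328 146 180 | 334 145 178 | 340 144 176 | 346 149 174 | 352 155 158 |
```

The sleeve is within 1 px of the seat's projection, and the basket's edges follow the expected level slope with nothing moving. Handing in.

```bash
python3 -c "
from bench import robot
print(robot.hand_in())"
```

```text
the job is handed in; nothing more can be done
None
```

I handed the job in at about 20 s of the 70 s. The basket hangs by its bail on both prongs, level and still, and the bail sleeve lines up with the seat to within 1 pixel in the side picture. I last saw the bushes inside just before lowering it, and `hand_in()` returned no verdict.

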